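# Clamp a test bar for hardness testing

### The job

Take the silver aluminium bar (not the copper one), lay it lengthways between the guides of the blue screw clamp and slide it gently home until its end rests on the red stop. Then turn the clamp's handwheel clockwise until the pad meets the bar, and snug it by feel, firm but not forced. Let go and leave everything else on the bench where it is.

Things in the scene. Friction and masses are not known exactly. Their poses are not given: they have to be found in the camera images.
- clamp: Blue screw clamp fixed to the bench: base 130 x 130 x 12 mm, column on its +y side (y 47 to 77 mm, x within 22 mm) and top arm (upper face 118 mm above the bench) reaching over to the vertical screw. Origin: on the bench under the screw axis. Its +x points along the bed to the stop: the bar goes in along +x from the open -x side.
- bed: Steel bed, 120 x 60 mm. Origin: on its upper face, under the screw axis; axes as the clamp's. Shimmed: its face lies 38.5 to 41.5 mm above the bench. It runs from x = -70 (open front edge) to +50 mm. Two dark guides 12 mm high stand on it, inner faces at y = +-14.5 mm (29 mm apart), from x = -50 to +35 mm, flaring outwards in front to x = -70 mm.
- stop: Red stop block across the back of the bed, 50 mm wide, 16 mm high; its face is 35 mm beyond the screw axis (x = +35 mm in the bed's and clamp's frames; the body's origin is that of the bed). Pushing the bar on it with over 25 N would shift it.
- pad: Round black pad under the screw, 24 mm wide, 8 mm thick. Origin: centre of its lower face, 75 mm above the bench at wheel reading 0; goes down 3.5 mm per rad, does not turn. Sprung: once it touches the bar the pressing force rises by roughly 110 N per rad of wheel. Snug is 20 to 55 N; over 90 N marks the bar.
- wheel (a joint): Turn of the handwheel (rad): 0 = pad fully up, grows clockwise from above (tightening), to 5.6. The wheel sinks 3.5 mm per rad. Turning takes about 0.26 N m (8 N at the finger grip; 5 to 6 N linger on the tool when it stops there) plus 0.0035 N m per newton at the pad: at 40 N, some 4.5 N more at the grip. It stays where it is left.
- wheel_centre (a point): Centre of the upper face of the black handwheel's rim, on the screw axis. The wheel is 84 mm across, 12 mm thick; this point is 150 mm above the bench at reading 0.
- grip_top (a point): Centre of the top of the upright red finger grip on the wheel: a free-revolving cylinder 18 mm wide, 38 mm tall, its foot 2 mm above the rim, its axis 32 mm from the screw axis. At reading 0 it is on the clamp's -x side, 190 mm above the bench; it goes round clockwise with the wheel.
- bar: The silver aluminium bar to clamp, 160 x 25 x 20 mm (long axis x), 0.15 to 0.3 kg, loose on the bench. Origin: centre of its underside. Home, against the stop, its origin is at x = -45 mm in the clamp's frame; either end may go first. Grasped 50 mm from its middle, on the half away from the stop, it leaves the gripper clear of bed and wheel.
- copper_bar: Copper bar of the same size, 160 x 25 x 20 mm, loose on the bench; to be left alone. Origin: centre of its underside.
- tray: Blue open tray 100 x 150 x 25 mm with three round specimens of 30 mm in it; leave alone. Origin: centre of its underside.
- test_block: Round steel reference block, 64 mm across, 15 mm high; leave alone. Origin: centre of its underside.
- bottle: Clear bottle with red cap, 60 mm across, 150 mm high; leave alone. Origin: centre of its underside.
- brush: Bench brush lying on the bench; leave alone. Origin: its underside.
Not all that is in view belongs to the job. Of the things that look like the bar, take the one that is farthest to the robot's right at the start. What is shaped like the bed but green or pink is not meant.

How it is judged:
On the way, in this order (a step that is already met when the one before it is completed fails the run):
1. the bar lies on the bed, within 3 mm of the stop, between the guides, not yet pressed by the pad (x of bar in the frame of clamp above -0.048 m and z of bar in the frame of bed between -0.002 and 0.002 m and y of bar in the frame of clamp between -0.004 and 0.004 m and angle between the x axis of bar and the x axis of clamp, either way round below 0.06 rad and contact force between pad and bar below 1 N), for 0.2 s.
2. the pad presses the bar with 15 to 60 N (contact force between pad and bar between 15 and 60 N), for 0.2 s.
At the end, for the whole second after the job is handed in: The aluminium bar lies flat on the bed between the guides, square to within 0.06 rad and within 3 mm of the red stop, the pad presses it with 15 to 60 N, the handwheel and bar are at rest and released (all of step 2 and x of bar in the frame of clamp above -0.048 m and z of bar in the frame of bed between -0.003 and 0.002 m and y of bar in the frame of clamp between -0.004 and 0.004 m and angle between the x axis of bar and the x axis of clamp, either way round below 0.06 rad and velocity of joint wheel between -0.05 and 0.05 rad/s and linear speed of bar below 0.01 m/s); the robot touches nothing.
It fails at once if the pad is screwed down on the bar with more than 90 N (contact force between pad and bar above 90 N).
It fails at once if the bar is rammed on the stop with more than 25 N (contact force between bar and stop above 25 N).
It fails at once if the copper bar, tray, reference block, bottle or brush is moved by more than 15 mm (distance of any of copper_bar, tray, test_block, bottle, brush from where it was at the start of the episode above 0.015 m).
It also fails if it takes over 72 s, if anything falls off the work surface, if the arm or the gripper's body presses on something with over 40 N, if the wrist force passes 120 N, or if a joint passes its speed limit or range.

### The arm

A 6-joint arm with a two-finger parallel gripper is mounted at the origin on the work surface. World frame = base frame: x ahead of the robot, y to its left, z up, the work surface at z = 0. Lengths are in m, angles in rad, forces in N, time in s.
With the tool pointing down it reaches from about 0.425 to 1.125 m from the base axis. Payload 14.9 kg.
Tool frame: the origin (TCP) lies on the front face of the gripper's body, between the roots of the fingers; the fingertips stand manip.finger_overhang ahead of it and the grasp point (between the pads) lies 60 mm ahead of it (manip.finger_overhang is the distance from the TCP to the fingertips, in m); z points along the fingers, y is the line along which they close (so a half turn about z gives the same grasp; the last joint's range is limited). The gripper opens to 91 mm and grips with 3 to 60 N. Pads are 32 mm wide; open, the fingers measure 118 mm over their backs; the gripper's body (76 mm by 178 mm) begins 60 mm behind the grasp point.
Start: joints at [-1.219, 0.379, 1.734, -0, 1.028, -0.033], TCP at [0.263, -0.649, 0.292] pointing down, gripper open.
Joint ranges: [-2.77, 2.77], [-0.74, 2.19], [0, 2.66], [-1.06, 4.2], [0.31, 2.87], [-3.08, 3.08]. Speed limits (rad/s): [1.89, 1.89, 2.39, 3.14, 3.14, 3.14].

### API

Orientations are given as a rotation vector (axis times angle).
In Python, from cell import telemetry, viewer, manip gives the robot as it stands.
- The arm moves only by the tool jog_arm, never from a script. Its argument "series" is a list of rows, each a list of 3 entries, a list of its own where there are three numbers: the turn, a rotation vector about the tool's x, y, z in degrees, then the shift along the tool's x, y, z in m, then the closure in counts, from 0 (fully open) to 255 (shut). In form: [[[wx, wy, wz], [tx, ty, tz], claw], ...]. A call has 1 to 20 rows; each row shifts and turns the commanded pose from where the row before left it, along the tool's axes as they then stand; what a row does not reach is not made up. A row lasts 1/12 s, in which the tool goes at most 41.7 mm and 7.16 degrees, less where a joint would pass 70% of its speed; a pose out of reach is approached as far as the arm can. A call with a gripper value outside its range is refused whole. The fingers move at their own pace and stop on an object; the grip force is fixed at half the most. Time passes only in rows, so rows that do not move let the fingers close. It gives the time, the measured TCP pose, the force, the opening and the grip force at its end, in the units of the state.
- telemetry.observe(): the state, without advancing time (a new reading comes with each control period).
- viewer.snapshot(name): name is "side" or "top"; returns the picture (400x640x3 uint8, blue, green, red); there is no depth.
- viewer.calibration(name): a dict with "intrinsics" (3x3 intrinsics, pixels), "R" (3x3) and "t" (3): a world point X has camera coordinates R X + t. Camera axes: x right, y down, z forward; pixel columns grow to the right and rows downward; lengths in m; the calibration is good to about 2 mm. A picture is of the moment at which its call begins. calibration takes no time and is no camera call.
- manip.finish_job(): hands the job in; it is judged then, once.
The state is a dict: "t": time; "q": joint angles; "joint_velocities": joint speeds; "tau": joint torques, N m; "eef_pos": TCP position; "eef_rot": TCP orientation; "wrist_force": force on the tool from outside, world axes, zero at the start; "ft_torque": the same for the moment, N m; "finger_gap": opening from 0.0 (shut) to 1.0 (fully open); "grip_force": force on a finger pad.
Only numpy, scipy, OpenCV 4.12 (cv2) and the standard library are available. Lean on these libraries where they do the work, as an engineer would, in place of code of your own. Each camera call takes 0.05 s, during which the arm holds its last target. There are 200 camera calls.

## Working session

There is one attempt and no reset: what is moved stays moved. The work goes in short steps, Python scripts to look and compute and a tool call to move; the robot and the scene stay as the last step left them, time stands still between calls to the robot, and variables do not carry over. Pictures are saved under pics/ and viewed, at most 10 in all, crops included, and the job is handed in when it is done.

Besides the shell and the picture viewer there is one more tool, called after "Call:" by a JSON object that holds its "op" and its "data". jog_arm: Moves the arm, as the interface text tells. Its arguments: {"type":"object","properties":{"series":{"type":"array"}},"required":["series"]}

```bash
mkdir -p pics; python3 - <<'E'
from cell import telemetry, viewer, manip
import cv2
s=telemetry.observe()
for k in s: print(k,s[k])
print(manip.finger_overhang)
for n in("side","top"):
    cv2.imwrite(f"pics/{n}0.png",viewer.snapshot(n)); print(n,viewer.calibration(n))
E
```

```text
t 0.0
q [-1.21931497e+00  3.79400235e-01  1.73478052e+00 -2.87094368e-05
  1.02850466e+00 -3.33172470e-02]
joint_velocities [ 0.00033448 -0.00014509  0.00096548 -0.00070297  0.00087429 -0.00038629]
tau [-3.55959455e-03 -7.63715672e+01 -4.34372556e+01  6.49095140e-02
  4.24318691e-02 -1.76093840e-04]
eef_pos [ 0.26263215 -0.64852637  0.29159416]
eef_rot [-3.08256516e+00 -6.00535278e-01  3.09935692e-04]
wrist_force [ 0.4261475  -0.0941219  -0.33492709]
ft_torque [-0.0610075   0.00279141 -0.03407896]
grip_force 0.0
finger_gap 0.9928598863745263
0.0783
side {'intrinsics': array([[418.17116452,   0.        , 322.43123818],
       [  0.        , 418.17116452, 196.61185649],
       [  0.        ,   0.        ,   1.        ]]), 'R': array([[-0.90041956, -0.43464406, -0.01814253],
       [-0.3150771 ,  0.68034219, -0.66171061],
       [ 0.29995171, -0.59010088, -0.74953981]]), 't': array([0.49551715, 0.25791375, 0.88798733])}
top {'intrinsics': array([[374.82625763,   0.        , 319.73665033],
       [  0.        , 374.82625763, 201.3581224 ],
       [  0.        ,   0.        ,   1.        ]]), 'R': array([[ 0.01811503, -0.99982398, -0.004884  ],
       [-0.98551673, -0.01703163, -0.16872078],
       [ 0.1686079 ,  0.00786965, -0.98565179]]), 't': array([-0.01080231,  0.56402277,  1.09081111])}
```

View pics/top0.png

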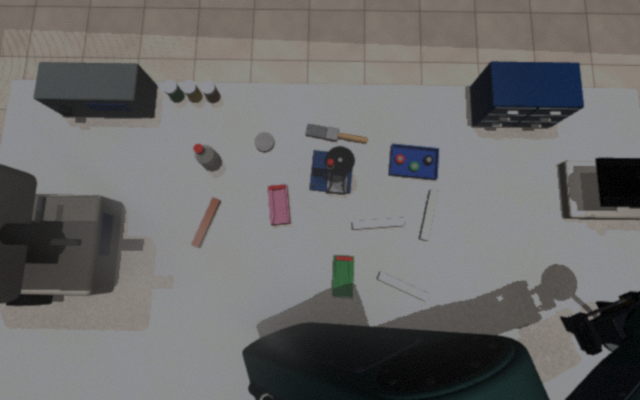

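View pics/side0.png

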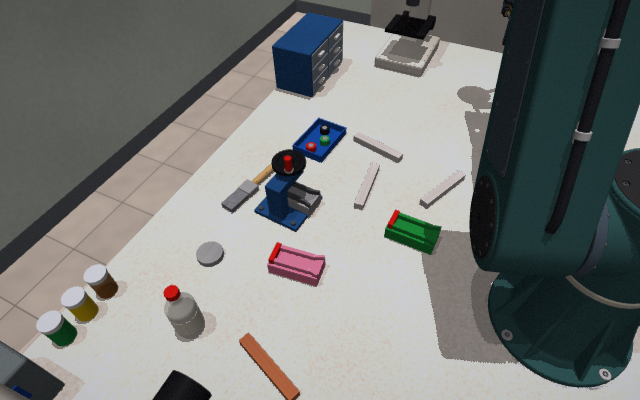

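The top view shows three silver bars, at about (378,223), (428,215) and (402,286); the rightmost is (428,215). The clamp is at about (332,170), its wheel at (340,160), and the copper bar at (207,222). The side view agrees: clamp at about (288,195), target bar at about (378,147). Next I'll zoom in on both.

```bash
cat > h.py <<'E'
import numpy as np, cv2
from cell import telemetry, viewer, manip
C={n:viewer.calibration(n) for n in("side","top")}
def ray(n,uv):
    c=C[n]; d=c["R"].T@np.linalg.inv(c["intrinsics"])@np.array([uv[0],uv[1],1.]); return -c["R"].T@c["t"],d
def onz(n,uv,z):
    o,d=ray(n,uv); return o+d*(z-o[2])/d[2]
def proj(n,X):
    c=C[n]; p=c["intrinsics"]@(c["R"]@np.asarray(X)+c["t"]); return p[:2]/p[2]
def tri(a,b):
    (o1,d1),(o2,d2)=ray("side",a),ray("top",b)
    s=np.linalg.lstsq(np.c_[d1,-d2],o2-o1,rcond=None)[0]
    p,q=o1+s[0]*d1,o2+s[1]*d2; return (p+q)/2,np.linalg.norm(p-q)
E
python3 - <<'E'
from h import *
t=cv2.imread("pics/top0.png"); s=cv2.imread("pics/side0.png")
a=cv2.resize(t[140:260,300:450],None,fx=4,fy=4,interpolation=cv2.INTER_CUBIC)[:480]
b=s[130:240,240:350]; b=cv2.resize(b,None,fx=5,fy=5,interpolation=cv2.INTER_CUBIC)
cv2.imwrite("pics/ct.png",a);cv2.imwrite("pics/cs.png",b)
g=cv2.cvtColor(t,cv2.COLOR_BGR2HSV)
# bars: edges vs table
print(t[215,420:438].tolist()); 
E
```

```text
[[143, 140, 138], [142, 140, 138], [132, 132, 132], [97, 98, 98], [81, 81, 82], [113, 113, 112], [136, 137, 135], [139, 140, 139], [136, 138, 137], [137, 138, 138], [139, 141, 139], [137, 139, 139], [137, 138, 137], [134, 132, 130], [140, 135, 133], [143, 138, 136], [143, 142, 140], [142, 141, 139]]
```

View pics/ct.png

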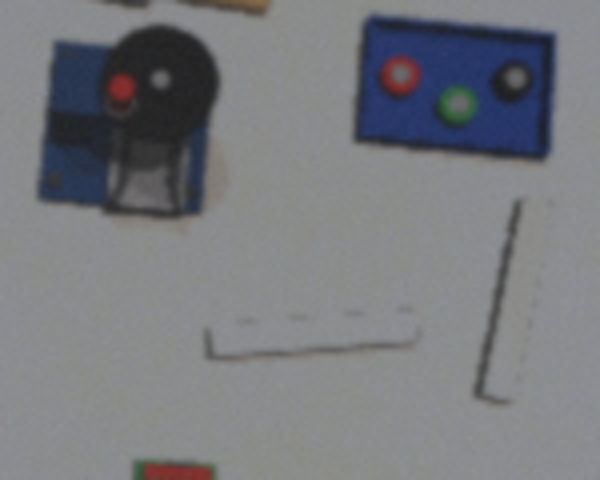

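View pics/cs.png

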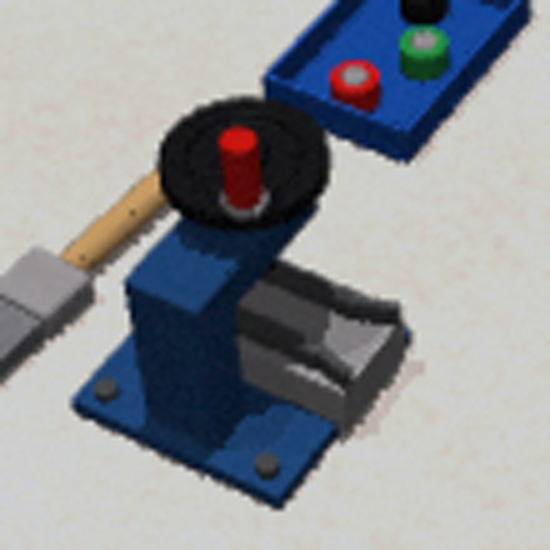

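The crops show the base corners in the top crop at about (55,40), (40,198) and (203,213), the bed's front edge at (104,208)-(183,216), the wheel hub at (161,78) and the grip top at (122,88). The bar's dark edge runs from (518,200) to (477,397). I'll measure from these and stretch the contrast around the bar.

```bash
python3 - <<'E'
from h import *
t=cv2.imread("pics/top0.png"); s=cv2.imread("pics/side0.png")
ct=lambda u,v:(300+(u+.5)/4-.5,140+(v+.5)/4-.5)
cs=lambda u,v:(240+(u+.5)/5-.5,130+(v+.5)/5-.5)
print("base top",*[onz("top",ct(*p),.012).round(4) for p in((55,40),(40,198),(203,213))])
print("base side",*[onz("side",cs(*p),.012).round(4) for p in((75,403),(280,505),(335,428))])
print("bed front",*[onz("top",ct(*p),.04).round(4) for p in((104,208),(183,216))])
def wheel(im,box):
    x0,y0,x1,y1=box; m=(im[y0:y1,x0:x1].max(2)<48).astype(np.uint8)
    c=max(cv2.findContours(m,cv2.RETR_EXTERNAL,cv2.CHAIN_APPROX_NONE)[0],key=cv2.contourArea)
    e=cv2.fitEllipse(cv2.convexHull(c)); return (e[0][0]+x0,e[0][1]+y0),e[1]
ws,wt=wheel(s,(268,148,310,177)),wheel(t,(322,143,358,176))
print(ws,wt,"wheel",tri(ws[0],wt[0]))
def red(im,box):
    x0,y0,x1,y1=box; h=cv2.cvtColor(im[y0:y1,x0:x1],cv2.COLOR_BGR2HSV)
    m=((h[...,1]>150)&((h[...,0]<10)|(h[...,0]>170))&(h[...,2]>60)); v,u=np.nonzero(m); return u.mean()+x0,v.mean()+y0,m.sum()
rt=red(t,(322,150,345,172)); print("grip top",rt,onz("top",rt[:2],.188),"side",onz("side",cs(240,138),.19), tri(cs(240,138),rt[:2]))
def stretch(im,box,f):
    x0,y0,x1,y1=box; a=cv2.resize(im[y0:y1,x0:x1],None,fx=f,fy=f,interpolation=cv2.INTER_CUBIC).astype(float)
    lo,hi=np.percentile(a,8),np.percentile(a,99.9); return np.clip((a-lo)/(hi-lo)*255,0,255).astype(np.uint8)
A=stretch(s,(348,125,408,169),6); B=stretch(t,(415,182,443,248),6)
o=np.zeros((400,540,3),np.uint8); o[:264,:360]=A; o[:396,370:538]=B; cv2.imwrite("pics/bar.png",o)
E
```

```text
base top [0.7384 0.0229 0.012 ] [0.6088 0.0321 0.012 ] [ 0.599  -0.0964  0.012 ]
base side [0.7338 0.0242 0.012 ] [0.6061 0.0374 0.012 ] [ 0.6037 -0.0179  0.012 ]
bed front [ 0.5961 -0.0183  0.04  ] [ 0.5909 -0.079   0.04  ]
((288.59211349487305, 163.25224590301514), (28.17180824279785, 34.02064514160156)) ((336.8918399810791, 163.76447677612305), (28.26560401916504, 36.14647674560547)) wheel (array([ 0.65753104, -0.04718634,  0.14810362]), np.float64(0.004860710533169907))
grip top (np.float64(330.0), np.float64(161.29166666666666), np.int64(24)) [ 0.65069691 -0.02773042  0.188     ] side [ 0.64777266 -0.02668673  0.19      ] (array([ 0.64966726, -0.02800909,  0.18844246]), np.float64(0.0018345229280196885))
```

View pics/bar.png

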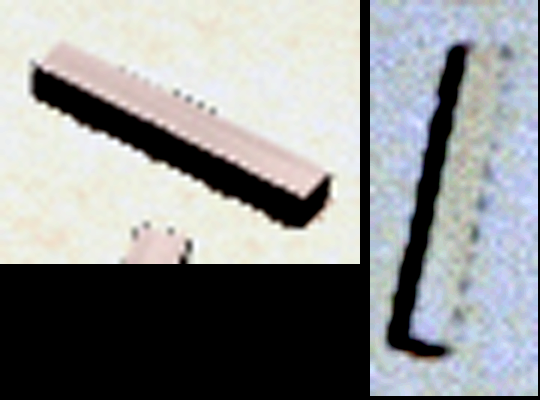

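The stretched crop shows the bar's top face in the side view with corners at (60,42), (33,68), (307,195) and (330,175), and in the top view its lower outline at (450,47), (390,345) and (448,353).

```bash
python3 - <<'E'
from h import *
ct=lambda u,v:(300+(u+.5)/4-.5,140+(v+.5)/4-.5)
cs=lambda u,v:(240+(u+.5)/5-.5,130+(v+.5)/5-.5)
f=lambda u,v:(348+(u+.5)/6-.5,125+(v+.5)/6-.5)
g=lambda u,v:(415+(u-370+.5)/6-.5,182+(v+.5)/6-.5)
P=np.array([onz("side",f(*p),.02) for p in((60,42),(33,68),(307,195),(330,175))])
print(P.round(4),P.mean(0),[np.linalg.norm(P[i]-P[i-1]).round(4) for i in range(4)])
print("low side",*[onz("side",f(*p),0).round(4) for p in((33,98),(300,228),(330,205))])
print("top",*[onz("top",g(*p),0).round(4) for p in((450,47),(390,348),(448,355))],onz("top",g(508,50),.02))
d=P[2]-P[1]; print("yaw",np.arctan2(d[1],d[0]))
print("hub",onz("top",ct(161,78),.148), onz("side",cs(245,163),.148))
# wheel hub extents: rim lines in top, side
print("rim top",onz("top",ct(105,80),.146),onz("top",ct(219,80),.146),onz("top",ct(161,24),.146),onz("top",ct(161,143),.134))
print("rim side",onz("side",cs(160,160),.143),onz("side",cs(329,165),.143),onz("side",cs(245,97),.146),onz("side",cs(245,229),.134))
E
```

```text
[[ 0.609  -0.3686  0.02  ]
 [ 0.6135 -0.3444  0.02  ]
 [ 0.4588 -0.3133  0.02  ]
 [ 0.4534 -0.3311  0.02  ]] [ 0.53368333 -0.33934053  0.02      ] [np.float64(0.1601), np.float64(0.0247), np.float64(0.1578), np.float64(0.0187)]
low side [ 0.613  -0.3449  0.    ] [ 0.4591 -0.3111  0.    ] [ 0.4512 -0.3324 -0.    ]
top [ 0.6168 -0.3437  0.    ] [ 0.457  -0.3078  0.    ] [ 0.4539 -0.3377  0.    ] [ 0.61152937 -0.36815073  0.02      ]
yaw 2.943234322184979
hub [ 0.66882206 -0.05622293  0.148     ] [ 0.66188833 -0.05020293  0.148     ]
rim top [ 0.66728012 -0.0167779   0.146     ] [ 0.66862529 -0.09727291  0.146     ] [ 0.70912138 -0.05595419  0.146     ] [ 0.62518029 -0.05729091  0.134     ]
rim side [ 0.70335564 -0.03917269  0.143     ] [ 0.62711508 -0.07038133  0.143     ] [ 0.68585587 -0.09340839  0.146     ] [ 0.64808377 -0.02284333  0.134     ]
```

Measured against the known sizes: the bar's centre is at about (0.535, -0.3385) with yaw -0.21, and the screw axis is at about (0.666, -0.056) with clamp yaw about -0.08. The wheel reading is about 1.0 rad. The grasp point is (0.486, -0.328), so I'll move above it.

Call:
{"op": "jog_arm", "data": {"series": [[[0,0,6.8],[0,0,0],0],[[0,0,6.8],[0,0,0],0],[[0,0,6.8],[0,0,0],0],[[0,0,6.8],[0,0,0],0],[[0,0,6.8],[0,0,0],0],[[0,0,0],[0.0127,-0.03,0.01],0],[[0,0,0],[0.0127,-0.03,0.01],0],[[0,0,0],[0.0127,-0.03,0.01],0],[[0,0,0],[0.0127,-0.03,0.01],0],[[0,0,0],[0.0127,-0.03,0.01],0],[[0,0,0],[0.0127,-0.03,0.01],0],[[0,0,0],[0.0127,-0.03,0.01],0],[[0,0,0],[0.0127,-0.03,0.01],0],[[0,0,0],[0.0127,-0.03,0.01],0],[[0,0,0],[0.0127,-0.03,0.01],0],[[0,0,0],[0.0127,-0.03,0.01],0],[[0,0,0],[0.0127,-0.03,0.01],0],[[0,0,0],[0,0,0],0]]}}

```text
t: 1.6
eef_pos: [0.4877, -0.3241, 0.1703]
eef_rot: [-3.123, 0.323, 0.004]
wrist_force: [-0.3, 0.0, -0.8]
finger_gap: 0.997
grip_force: 0.0
```

Call:
{"op": "jog_arm", "data": {"series": [[[0,0,0],[-0.001,0.004,0.015],0],[[0,0,0],[0,0,0.02],0],[[0,0,0],[0,0,0.02],0],[[0,0,0],[0,0,0.018],0],[[0,0,0],[0,0,0.01],0],[[0,0,0],[0,0,0.005],0],[[0,0,0],[0,0,0],0],[[0,0,0],[0,0,0],255],[[0,0,0],[0,0,0],255],[[0,0,0],[0,0,0],255],[[0,0,0],[0,0,0],255],[[0,0,0],[0,0,0],255],[[0,0,0],[0,0,0],255],[[0,0,0],[0,0,0],255],[[0,0,0],[0,0,0],255],[[0,0,0],[0,0,0],255]]}}

```text
t: 2.93
eef_pos: [0.4846, -0.3319, 0.0842]
eef_rot: [3.125, -0.327, -0.0]
wrist_force: [0.4, 0.8, 0.1]
finger_gap: 0.375
grip_force: 0.2
```

Call:
{"op": "jog_arm", "data": {"series": [[[0,0,0],[0,0,0],255],[[0,0,0],[0,0,0],255],[[0,0,0],[0,0,0],255],[[0,0,0],[0,0,0],255],[[0,0,0],[0,0,0],255],[[0,0,0],[0,0,0],255]]}}

```text
t: 3.43
eef_pos: [0.4845, -0.3318, 0.0842]
eef_rot: [-3.124, 0.327, 0.0]
wrist_force: [-0.5, 2.0, 0.2]
finger_gap: 0.275
grip_force: 29.9
```

Call:
{"op": "jog_arm", "data": {"series": [[[0,0,0],[0,0,-0.01],255],[[0,0,0],[0,0,-0.02],255],[[0,0,0],[0,0,-0.02],255],[[0,0,0],[0,0,-0.02],255],[[0,0,-3.7],[0,0,0],255],[[0,0,-3.7],[0,0,0],255],[[0,0,0],[-0.003,-0.024,0],255],[[0,0,0],[-0.003,-0.024,0],255],[[0,0,0],[-0.003,-0.024,0],255],[[0,0,0],[-0.003,-0.024,0],255],[[0,0,0],[-0.003,-0.024,0],255],[[0,0,0],[-0.003,-0.024,0],255],[[0,0,0],[-0.003,-0.024,0],255],[[0,0,0],[-0.003,-0.024,0],255],[[0,0,0],[-0.003,-0.024,0],255],[[0,0,0],[-0.003,-0.024,0],255],[[0,0,0],[-0.003,-0.024,0],255],[[0,0,0],[-0.003,-0.024,0],255],[[0,0,0],[0,0,0],255]]}}

```text
t: 5.02
eef_pos: [0.4711, -0.0393, 0.1547]
eef_rot: [-3.139, 0.122, 0.0]
wrist_force: [0.2, -0.1, -1.9]
finger_gap: 0.271
grip_force: 30.0
```

```bash
python3 - <<'E'
from h import *
s=telemetry.observe(); print(s["eef_pos"],s["eef_rot"],s["grip_force"],s["q"])
t=viewer.snapshot("top"); d=viewer.snapshot("side")
cv2.imwrite("pics/t1.png",t); cv2.imwrite("pics/s1.png",d)
a=cv2.resize(t[140:300,290:370],None,fx=3.5,fy=3.5,interpolation=cv2.INTER_CUBIC)
b=cv2.resize(d[140:260,250:370],None,fx=4,fy=4,interpolation=cv2.INTER_CUBIC)
o=np.zeros((560,780,3),np.uint8); o[:,:280]=np.clip(a*1.5,0,255); o[:480,290:770]=b; cv2.imwrite("pics/c1.png",o)
E
```

```text
[ 0.47106049 -0.03932966  0.15470406] [-3.13900732e+00  1.21757606e-01  3.09454276e-04] 29.95679408311844 [-1.32692723e-01  2.56189052e-01  2.23524600e+00  3.39133249e-04
  6.50374864e-01  1.51537195e+00]
```

View pics/c1.png

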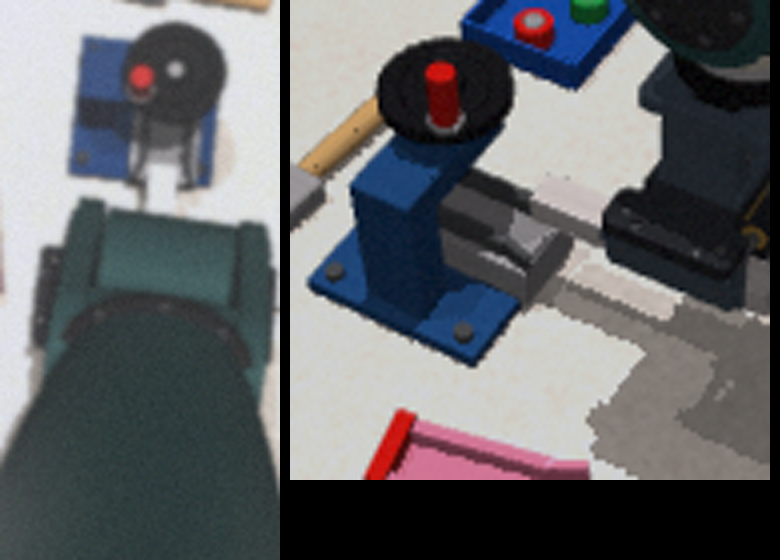

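The zoom shows the bar's nose just over the bed mouth, at top-crop (147..172, 165), with the guides on either side. The clamp is undisturbed. I'll zoom further to check alignment.

```bash
python3 - <<'E'
from h import *
t=np.mean([viewer.snapshot("top") for _ in range(3)],0).astype(np.uint8)
d=cv2.imread("pics/s1.png")
a=cv2.resize(t[170:202,308:352],None,fx=12,fy=12,interpolation=cv2.INTER_CUBIC)
b=cv2.resize(d[178:218,353-67:353],None,fx=8,fy=8,interpolation=cv2.INTER_CUBIC)
o=np.zeros((396,800,3),np.uint8); o=np.zeros((384+8,540,3),np.uint8); 
o=np.zeros((600,540,3),np.uint8); o[:280,:528]=np.clip(a[:280]*1.6,0,255); o[280:,:536]=b; cv2.imwrite("pics/c2.png",o)
E
```

```text
(no output)
```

View pics/c2.png

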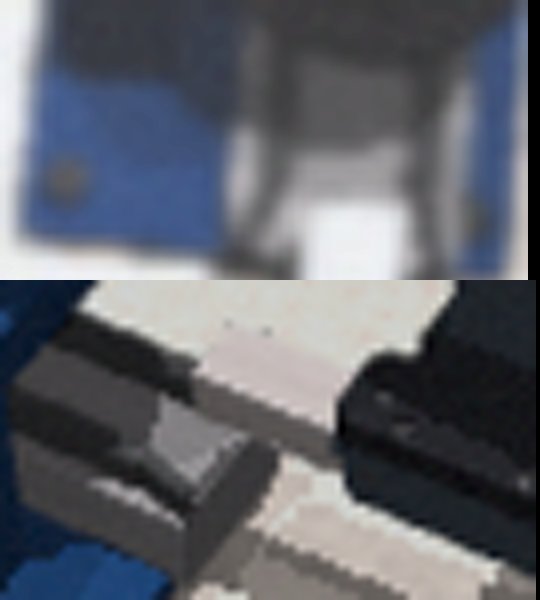

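The bar's nose is about 6 px forward of the bed's front edge, at u 305-410 in the crop, and lies between the dark guide bands at about 262-290 and 413-440. I'll take profiles for sub-pixel centring.

```bash
python3 - <<'E'
from h import *
t=np.mean([viewer.snapshot("top") for _ in range(6)],0).mean(2)
np.save("t1.npy",t)
for v in range(174,194): print(v,t[v,325:348].astype(int))
print([onz("top",(u,178),z).round(4) for u,z in((331.5,.052),(342.5,.052))])
print("camera",-C["top"]["R"].T@C["top"]["t"])
o=np.array([.666,-.056]);y=-.0775
R=np.array([[np.cos(y),-np.sin(y)],[np.sin(y),np.cos(y)]])
for p in((-.05,.0145,.052),(-.05,-.0145,.052),(-.05,.0145,.04),(-.05,-.0145,.04),(-.07,.03,.04),(-.07,-.03,.04),(0,0,.148)):
    w=np.r_[o+R@np.array(p[:2]),p[2]]; print(p,proj("top",w).round(1),proj("side",w).round(1))
# bar nose predicted
g=telemetry.observe()["eef_pos"][:2]
for e in(.0125,-.0125):
    w=np.r_[g+R@np.array([.13,e]),.09]; print("nose",proj("top",w).round(1),proj("side",w).round(1))
E
```

```text
174 [42 41 44 55 56 48 42 42 45 44 41 39 38 37 39 39 39 38 36 37 42 49 52]
175 [41 42 44 53 54 47 42 43 49 52 49 49 46 44 44 44 44 40 38 41 46 54 55]
176 [42 40 44 52 53 45 41 44 52 55 56 54 54 53 54 53 51 45 40 42 51 62 59]
177 [41 41 44 52 52 45 42 44 51 55 55 57 56 56 57 57 54 48 41 42 58 76 68]
178 [42 41 45 51 51 45 41 45 52 56 56 56 56 58 56 57 54 47 42 47 68 87 72]
179 [42 43 47 55 52 45 42 45 51 56 56 57 57 56 56 56 53 46 44 54 82 94 76]
180 [47 46 59 69 60 49 45 48 53 56 56 56 57 57 58 58 55 50 49 61 86 94 77]
181 [53 55 76 91 77 57 51 51 54 58 58 57 59 61 67 69 63 55 54 62 84 89 71]
182 [56 62 85 99 82 61 56 62 69 70 71 70 72 75 86 88 80 63 56 66 86 85 69]
183 [ 57  66  93 103  82  64  62  75  88  91  91  93  94  95  96  95  83  64
  57  66  84  83  69]
184 [ 59  68 100 108  83  63  64  82  95  99  98  99 100 100  99  93  72  59
  56  67  83  81  66]
185 [ 59  70 102 107  82  64  69  90  99  98  98 100 102 102 101  93  72  56
  57  71  84  76  62]
186 [ 61  68  97  97  75  64  84 103 107 108 109 112 116 116 113 108  92  66
  59  75  86  72  57]
187 [ 60  65  89  83  66  70 
[... 488 characters left out ...]
54  55  57  71 114 142 149 150 150 150 150 146 129  98
  63  54  65  64  58]
193 [123 103  93  86  80  71  62  77 123 144 149 149 149 149 149 144 117  81
  58  55  69  78  81]
[array([ 0.6365, -0.0355,  0.052 ]), array([ 0.6371, -0.0692,  0.052 ])]
camera [ 0.37213019 -0.00977849  1.17026952]
(-0.05, 0.0145, 0.052) [332.1 184.2] [304.7 198. ]
(-0.05, -0.0145, 0.052) [341.6 185. ] [310.6 190.5]
(-0.05, 0.0145, 0.04) [332. 185.] [304.9 201.1]
(-0.05, -0.0145, 0.04) [341.4 185.9] [310.8 193.7]
(-0.07, 0.03, 0.04) [326.4 190.9] [308.4 208.1]
(-0.07, -0.03, 0.04) [345.9 192.7] [320.5 192.6]
(0, 0, 0.148) [339.8 160.1] [288.3 160.2]
nose [333.2 186.4] [309.8 189.1]
nose [341.6 187.2] [315.  182.6]
```

The bar and guide centre lines agree to about 0.5 mm, and the yaw matches the base edges. I'll go forward 20 mm, then lower to about 2 mm above the bed.

Call:
{"op": "jog_arm", "data": {"series": [[[0,0,0],[0.01,0,0],255],[[0,0,0],[0.01,0,0],255],[[0,0,0],[0,0,0],255],[[0,0,0],[0,0,0.007],255],[[0,0,0],[0,0,0.007],255],[[0,0,0],[0,0,0.005],255],[[0,0,0],[0,0,0.003],255],[[0,0,0],[0,0,0.003],255],[[0,0,0],[0,0,0.003],255],[[0,0,0],[0,0,0],255],[[0,0,0],[0,0,0],255]]}}

```text
t: 6.48
eef_pos: [0.4914, -0.0435, 0.1261]
eef_rot: [-3.139, 0.125, 0.0]
wrist_force: [-0.2, 0.9, -2.0]
finger_gap: 0.27
grip_force: 30.0
```

```bash
python3 - <<'E'
from h import *
t=np.mean([viewer.snapshot("top") for _ in range(6)],0); np.save("t2.npy",t)
s=telemetry.observe(); print(s["eef_pos"],s["eef_rot"],s["wrist_force"])
g=t.mean(2)
for v in range(174,196): print(v,g[v,325:348].astype(int))
y=2*np.arctan2(s["eef_rot"][1],s["eef_rot"][0]); R=np.array([[np.cos(y),-np.sin(y)],[np.sin(y),np.cos(y)]])
for x in(.13,.11):
  for e in(.0125,-.0125):
    w=np.r_[s["eef_pos"][:2]+R@np.array([x,e]),.062]; print("bar",proj("top",w).round(1),proj("side",w).round(1))
a=cv2.resize(t.astype(np.uint8)[170:202,308:352],None,fx=12,fy=12,interpolation=cv2.INTER_CUBIC)
d=viewer.snapshot("side")
b=cv2.resize(d[178:218,353-67:353],None,fx=8,fy=8,interpolation=cv2.INTER_CUBIC)
o=np.zeros((600,540,3),np.uint8); o[:280,:528]=np.clip(a[:280]*1.5,0,255); o[280:,:536]=b; cv2.imwrite("pics/c3.png",o)
E
```

```text
[ 0.49156368 -0.04354803  0.12639002] [ 3.13908769e+00 -1.24768252e-01  4.16787706e-04] [ 0.18063218  0.95885109 -1.30631532]
174 [42 42 45 55 56 48 42 42 45 44 42 40 39 39 40 38 38 37 36 38 42 48 52]
175 [41 40 43 54 55 46 42 43 50 54 51 49 46 44 43 45 43 41 38 39 48 53 54]
176 [41 42 43 53 54 46 42 44 52 56 55 55 54 55 53 55 53 46 42 41 51 63 61]
177 [41 41 44 52 51 45 42 44 52 57 57 57 57 59 56 56 55 47 43 44 61 77 70]
178 [42 42 44 51 52 45 41 44 53 57 57 57 58 57 57 57 56 47 42 48 69 87 73]
179 [44 43 49 55 52 45 41 46 52 57 57 57 57 58 57 56 54 48 44 57 82 95 77]
180 [49 48 61 70 61 50 44 47 54 58 60 58 58 58 58 58 55 50 49 62 87 95 78]
181 [54 55 78 92 77 59 51 51 60 69 73 71 67 66 69 67 64 56 54 64 85 89 72]
182 [ 55  61  86 101  83  63  57  61  73  95 104  99  95  93  97  98  88  69
  57  67  87  86  70]
183 [ 57  66  92 104  85  65  62  73  86 112 125 125 124 124 126 125 115  83
  62  68  87  84  69]
184 [ 60  70 103 110  85  63  64  78  93 121 132 133 132 131 134 131 114  82
  61  69  86  82  67]
185 [ 60  70 103 109  83  63  70  89 105 129 139 138 135 133 134 130 107  75

[... 439 characters left out ...]
 74  95 103 104 133 150 153 152 152 151 151 144 114  83
  65  68  85  72  55]
191 [ 60  50  45  45  58  73  79  87 127 148 152 152 151 152 152 142 113  91
  69  63  76  68  57]
192 [ 68  52  45  43  43  51  52  74 124 146 150 150 151 151 152 141 106  79
  60  53  65  64  60]
193 [ 54  46  42  42  42  43  45  66 108 128 133 135 138 142 146 138  97  63
  50  53  69  79  83]
194 [ 45  45  45  43  43  44  43  51  67  78  83  94 104 113 123 119  88  63
  62  73  98 117 124]
195 [ 47  46  46  46  45  46  45  46  47  48  51  55  60  64  71  74  65  65
  76  87 103 115 121]
bar [333.5 181.9] [303.4 193.7]
bar [341.7 182.7] [308.6 187.3]
bar [332.9 188.4] [310.2 196.6]
bar [341.1 189.1] [315.4 190.2]
```

View pics/c3.png

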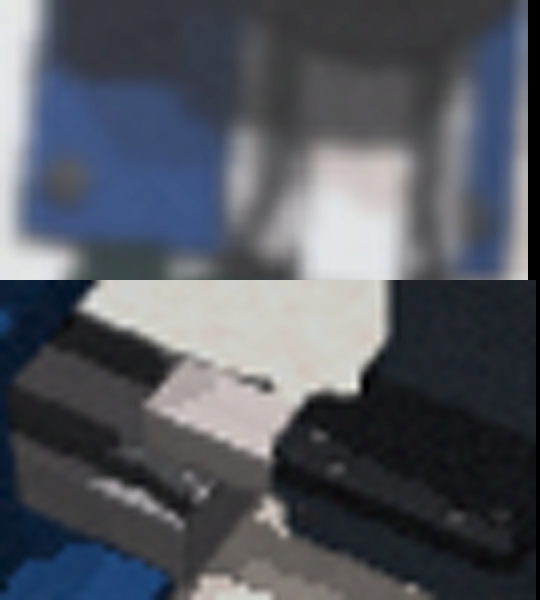

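The nose is in the mouth at about -45 mm, sitting close to the right-hand guide (gap about 0 there, about 4 mm on the left). I'll shift 2 mm to +y and advance.

Call:
{"op": "jog_arm", "data": {"series": [[[0,0,0],[0,-0.002,0],255],[[0,0,0],[0,0,0],255],[[0,0,0],[0.004,0,0],255],[[0,0,0],[0.006,0,0],255],[[0,0,0],[0.006,0,0],255],[[0,0,0],[0.006,0,0],255],[[0,0,0],[0.006,0,0],255],[[0,0,0],[0.006,0,0],255],[[0,0,0],[0.004,0,0],255],[[0,0,0],[0.002,0,0],255],[[0,0,0],[0,0,0],255],[[0,0,0],[0,0,0],255]]}}

```text
t: 7.83
eef_pos: [0.5314, -0.0447, 0.1261]
eef_rot: [-3.139, 0.125, 0.001]
wrist_force: [0.4, 0.3, -2.7]
finger_gap: 0.272
grip_force: 30.0
```

Call:
{"op": "jog_arm", "data": {"series": [[[0,0,0],[0.004,0,0],255],[[0,0,0],[0.006,0,0],255],[[0,0,0],[0.006,0,0],255],[[0,0,0],[0.006,0,0],255],[[0,0,0],[0.004,0,0],255],[[0,0,0],[0.002,0,0],255],[[0,0,0],[0,0,0.001],255],[[0,0,0],[0,0,0.001],255],[[0,0,0],[0,0,0],255],[[0,0,0],[0,0,0],255]]}}

```text
t: 8.67
eef_pos: [0.5592, -0.0469, 0.1241]
eef_rot: [-3.139, 0.125, 0.001]
wrist_force: [0.6, -0.1, -1.6]
finger_gap: 0.269
grip_force: 30.0
```

Call:
{"op": "jog_arm", "data": {"series": [[[0,0,0],[0.002,0,0],255],[[0,0,0],[0.002,0,0],255],[[0,0,0],[0.002,0,0],255],[[0,0,0],[0,0,0.0005],255],[[0,0,0],[0,0,0],255],[[0,0,0],[0,0,0.0005],255],[[0,0,0],[0,0,0],255],[[0,0,0],[0,0,0],255]]}}

```text
t: 9.33
eef_pos: [0.5653, -0.0474, 0.1232]
eef_rot: [-3.139, 0.125, 0.0]
wrist_force: [0.4, -0.6, -2.0]
finger_gap: 0.269
grip_force: 30.0
```

Call:
{"op": "jog_arm", "data": {"series": [[[0,0,0],[0.001,0,0.0005],255],[[0,0,0],[0.001,0,0],255],[[0,0,0],[0.001,0,0],255],[[0,0,0],[0,0,0],255],[[0,0,0],[0,0,0],255]]}}

```text
t: 9.75
eef_pos: [0.5686, -0.0477, 0.1227]
eef_rot: [3.139, -0.125, 0.0]
wrist_force: [1.1, -0.4, -1.3]
finger_gap: 0.269
grip_force: 30.0
```

Call:
{"op": "jog_arm", "data": {"series": [[[0,0,0],[0.0005,0,0.0005],255],[[0,0,0],[0.0005,0,0],255],[[0,0,0],[0,0,0],255],[[0,0,0],[0,0,0],255]]}}

```text
t: 10.08
eef_pos: [0.569, -0.0476, 0.1225]
eef_rot: [-3.139, 0.125, 0.002]
wrist_force: [-7.9, 0.6, 10.6]
finger_gap: 0.275
grip_force: 30.0
```

Call:
{"op": "jog_arm", "data": {"series": [[[0,0,0],[0.0005,0,0],255],[[0,0,0],[0.0005,0,0],255],[[0,0,0],[0,0,0],255],[[0,0,0],[0,0,0],255]]}}

```text
t: 10.42
eef_pos: [0.5699, -0.0478, 0.1225]
eef_rot: [-3.139, 0.125, 0.002]
wrist_force: [-7.6, -0.4, 10.5]
finger_gap: 0.271
grip_force: 30.0
```

Call:
{"op": "jog_arm", "data": {"series": [[[0,0,0],[0,0,-0.0004],255],[[0,0,0],[0.0005,0,0],255],[[0,0,0],[0.0005,0,0],255],[[0,0,0],[0,0,0],255],[[0,0,0],[0,0,0],255]]}}

```text
t: 10.83
eef_pos: [0.5712, -0.0479, 0.1226]
eef_rot: [-3.139, 0.125, 0.001]
wrist_force: [-4.5, 0.1, 4.5]
finger_gap: 0.271
grip_force: 30.0
```

```bash
python3 - <<'E'
from h import *
d=viewer.snapshot("side"); t=viewer.snapshot("top"); cv2.imwrite("pics/s4.png",d)
b=cv2.resize(d[170:230,255:345],None,fx=8,fy=8,interpolation=cv2.INTER_CUBIC); cv2.imwrite("pics/c4.png",b)
s=telemetry.observe(); print(s["eef_pos"],s["wrist_force"],s["ft_torque"])
E
```

```text
[ 0.57126756 -0.0478843   0.12263383] [-5.72094913  0.71245376  3.96330011] [0.14410369 0.94189556 0.0279487 ]
```

Call:
{"op": "jog_arm", "data": {"series": [[[0,0,0],[0.0005,0,-0.0002],255],[[0,0,0],[0.0005,0,0],255],[[0,0,0],[0,0,0],255],[[0,0,0],[0,0,0],255]]}}

```text
t: 11.27
eef_pos: [0.5715, -0.0479, 0.1226]
eef_rot: [-3.139, 0.125, 0.004]
wrist_force: [-11.5, 0.4, 9.0]
finger_gap: 0.271
grip_force: 30.0
```

Call:
{"op": "jog_arm", "data": {"series": [[[0,0,0],[0.0005,0,0],255],[[0,0,0],[0.0005,0,0],255],[[0,0,0],[0,0,0],255],[[0,0,0],[0,0,0],255]]}}

```text
t: 11.6
eef_pos: [0.5716, -0.0479, 0.1225]
eef_rot: [-3.139, 0.125, 0.007]
wrist_force: [-17.9, 0.3, 16.7]
finger_gap: 0.274
grip_force: 30.0
```

The bar is on the stop: travel has stalled and the force is rising. I'll relieve it slightly and release.

Call:
{"op": "jog_arm", "data": {"series": [[[0,0,0],[-0.0006,0,0],255],[[0,0,0],[-0.0006,0,0],255],[[0,0,0],[0,0,0],255],[[0,0,0],[0,0,0],180],[[0,0,0],[0,0,0],120],[[0,0,0],[0,0,0],120],[[0,0,0],[0,0,0],120],[[0,0,0],[0,0,0],120],[[0,0,0],[0,0,0],120],[[0,0,0],[0,0,0],120]]}}

```text
t: 12.43
eef_pos: [0.5723, -0.048, 0.1229]
eef_rot: [3.139, -0.125, 0.0]
wrist_force: [0.1, -0.5, -1.0]
finger_gap: 0.529
grip_force: 0.0
```

```bash
python3 - <<'E'
from h import *
d=viewer.snapshot("side"); t=np.mean([viewer.snapshot("top") for _ in range(4)],0).astype(np.uint8); cv2.imwrite("pics/s5.png",d)
b=cv2.resize(d[170:220,255:345],None,fx=6,fy=6,interpolation=cv2.INTER_CUBIC)
a=cv2.resize(t[145:185,300:370],None,fx=7,fy=7,interpolation=cv2.INTER_CUBIC)
o=np.zeros((590,540,3),np.uint8); o[:280,:490]=np.clip(a*1.5,0,255); o[290:,:540]=b; cv2.imwrite("pics/c5.png",o)
s=telemetry.observe(); print(s["eef_pos"],s["wrist_force"],s["finger_gap"])
E
```

```text
[ 0.57225021 -0.04793887  0.12284803] [-0.24962094 -0.21087516 -0.06005388] 0.5260288921362269
```

View pics/c5.png

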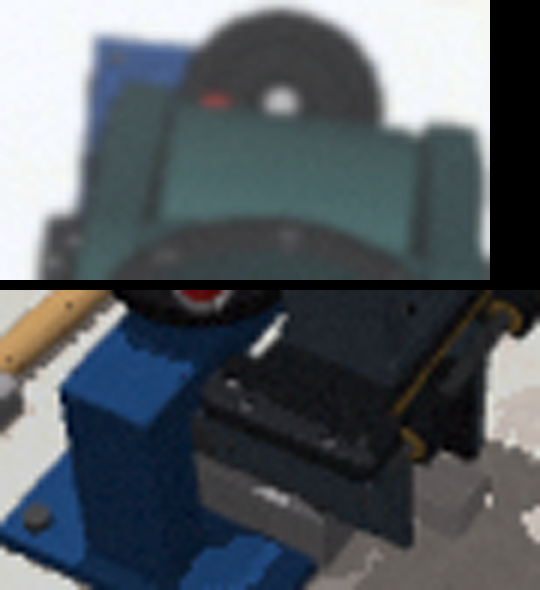

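The gripper is open around the bar, which is seated in the bed. The side view shows the bar's tail beyond the fingers, the top view shows the wheel hub at (282,100), and the clamp is undisturbed. The stop contact refines the screw axis to about (0.6663, -0.0554), so I'll retreat and go above the grip at (0.6497, -0.0280).

Call:
{"op": "jog_arm", "data": {"series": [[[0,0,0],[-0.015,0,0],120],[[0,0,0],[-0.015,0,0],120],[[0,0,0],[-0.015,0,0],120],[[0,0,0],[-0.015,0,0],120],[[0,0,0],[0,0,-0.025],120],[[0,0,0],[0,0,-0.025],120],[[0,0,0],[0,0,-0.025],120],[[0,0,0],[0,0,-0.025],120],[[0,0,0],[0,0,-0.025],120],[[0,0,0],[0,0,-0.025],120],[[0,0,0],[0,0,-0.025],120],[[0,0,0],[0,0,0],120],[[0,0,0],[0,0,0],120]]}}

```text
t: 13.77
eef_pos: [0.5129, -0.0433, 0.299]
eef_rot: [3.139, -0.125, 0.004]
wrist_force: [0.5, -0.3, -1.3]
finger_gap: 0.529
grip_force: 0.0
```

```bash
python3 - <<'E'
from h import *
t=np.mean([viewer.snapshot("top") for _ in range(4)],0).astype(np.uint8); d=viewer.snapshot("side")
cv2.imwrite("pics/t6.png",t); cv2.imwrite("pics/s6.png",d)
b=cv2.resize(d[140:215,250:365],None,fx=5,fy=5,interpolation=cv2.INTER_CUBIC); cv2.imwrite("pics/c6.png",b)
print(telemetry.observe()["eef_pos"])
E
```

```text
[ 0.511939   -0.04315035  0.29668951]
```

View pics/c6.png

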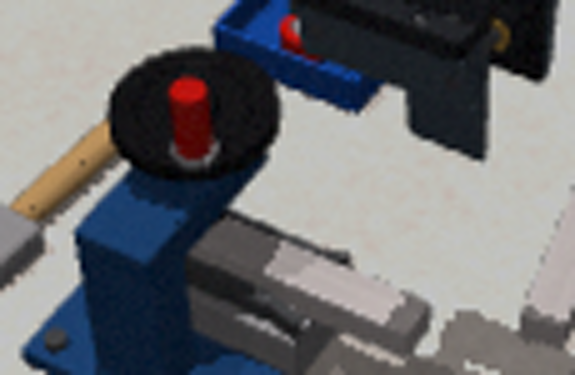

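The bar lies flat between the guides with its tail end at crop (~408,308). The grip top is at (188,88). I'll check both numerically.

```bash
python3 - <<'E'
from h import *
c6=lambda u,v:(250+(u+.5)/5-.5,140+(v+.5)/5-.5)
print("tail",onz("side",c6(408,308),.0585),"pred",proj("side",(.5417,-.0456,.0585)))
print("grip",onz("side",c6(188,88),.187),proj("side",(.6497,-.0280,.187)), c6(188,88))
h=cv2.cvtColor(cv2.imread("pics/t6.png")[145:172,322:348],cv2.COLOR_BGR2HSV)
m=(h[...,1]>120)&((h[...,0]<10)|(h[...,0]>170)); v,u=np.nonzero(m); print(m.sum(),u.mean()+322,v.mean()+145,proj("top",(.6497,-.028,.187)))
E
```

```text
tail [ 0.54953255 -0.05094253  0.0585    ] pred [333.16065296 203.69356349]
grip [ 0.65037981 -0.02900664  0.187     ] [287.24680396 157.5591547 ] (287.2, 157.2)
37 330.13513513513516 161.2972972972973 [330.08635497 161.75030036]
```

Call:
{"op": "jog_arm", "data": {"series": [[[0,0,0],[0.018,-0.003,0],120],[[0,0,0],[0.02,-0.004,0],120],[[0,0,0],[0.02,-0.004,0],120],[[0,0,0],[0.02,-0.004,0],120],[[0,0,0],[0.02,-0.004,0],120],[[0,0,0],[0.02,-0.004,0],120],[[0,0,0],[0.018,-0.003,0],120],[[0,0,0],[0,0,0],120],[[0,0,0],[0,0,0],120]]}}

```text
t: 14.77
eef_pos: [0.65, -0.028, 0.2966]
eef_rot: [-3.139, 0.124, 0.003]
wrist_force: [-0.3, -0.0, 0.2]
finger_gap: 0.529
grip_force: 0.0
```

Call:
{"op": "jog_arm", "data": {"series": [[[0,0,0],[0,0,0.015],120],[[0,0,0],[0,0,0.015],120],[[0,0,0],[0,0,0.015],120],[[0,0,0],[0,0,0.01],120],[[0,0,0],[0,0,0.007],120],[[0,0,0],[0,0,0],120],[[0,0,0],[0,0,0],255],[[0,0,0],[0,0,0],255],[[0,0,0],[0,0,0],255],[[0,0,0],[0,0,0],255],[[0,0,0],[0,0,0],255],[[0,0,0],[0,0,0],255],[[0,0,0],[0,0,0],255],[[0,0,0],[0,0,0],255],[[0,0,0],[0,0,0],255]]}}

```text
t: 16.02
eef_pos: [0.6503, -0.0277, 0.2364]
eef_rot: [-3.139, 0.125, -0.001]
wrist_force: [0.9, 5.3, 5.1]
finger_gap: 0.192
grip_force: 30.0
```

The grip is held at about 17.5 mm opening. Next I'll compute the circular path in tool axes.

```bash
cat > circ.py <<'E'
import sys,json
from h import *
# args: end angle list a0 step n ; emits tool deltas from current measured pose onto circle
def rows(n,step,r=.032,o=(.6663,-.0554),start=None,psi=-.079):
    p=np.array(telemetry.observe()["eef_pos"][:2]) if start is None else start
    a=np.arctan2(p[1]-o[1],p[0]-o[0]); print("alpha",a,"theta",(np.pi-.079-a)%(2*np.pi),"r",np.hypot(*(p-o)))
    for k in range(1,n+1):
        q=np.array(o)+r*np.array([np.cos(a-k*step),np.sin(a-k*step)]); d=(q-p).round(4)
        print([round(d[0]*np.cos(psi)+d[1]*np.sin(psi),4),round(d[0]*np.sin(psi)-d[1]*np.cos(psi),4)],end=" "); p=q
    print()
E
python3 -c "
from circ import *
rows(17,.1)"
```

```text
alpha 2.094376288766604 theta 0.968216364823189 r 0.03193274397313721
[np.float64(0.0027), np.float64(-0.0017)] [np.float64(0.0029), np.float64(-0.0014)] [np.float64(0.003), np.float64(-0.0011)] [np.float64(0.0031), np.float64(-0.0009)] [np.float64(0.0032), np.float64(-0.0005)] [np.float64(0.0032), np.float64(-0.0002)] [np.float64(0.0032), np.float64(0.0001)] [np.float64(0.0031), np.float64(0.0005)] [np.float64(0.0031), np.float64(0.0008)] [np.float64(0.003), np.float64(0.0011)] [np.float64(0.0029), np.float64(0.0014)] [np.float64(0.0027), np.float64(0.0017)] [np.float64(0.0026), np.float64(0.0019)] [np.float64(0.0024), np.float64(0.0022)] [np.float64(0.0021), np.float64(0.0024)] [np.float64(0.0019), np.float64(0.0026)] [np.float64(0.0016), np.float64(0.0028)]
```

Call:
{"op": "jog_arm", "data": {"series": [[[0,0,0],[0.0027,-0.0017,0.0003],255],[[0,0,0],[0.0029,-0.0014,0.0004],255],[[0,0,0],[0.003,-0.0011,0.0003],255],[[0,0,0],[0.0031,-0.0009,0.0004],255],[[0,0,0],[0.0032,-0.0005,0.0003],255],[[0,0,0],[0.0032,-0.0002,0.0004],255]]}}

```text
t: 16.52
eef_pos: [0.6683, -0.0233, 0.2342]
eef_rot: [-3.139, 0.125, 0.002]
wrist_force: [-6.9, 5.4, 10.4]
finger_gap: 0.188
grip_force: 30.0
```

Call:
{"op": "jog_arm", "data": {"series": [[[0,0,0],[0.0032,0.0001,0.0003],255],[[0,0,0],[0.0031,0.0005,0.0003],255],[[0,0,0],[0.0031,0.0008,0.0004],255],[[0,0,0],[0.003,0.0011,0.0003],255],[[0,0,0],[0.0029,0.0014,0.0003],255],[[0,0,0],[0.0027,0.0017,0.0004],255],[[0,0,0],[0.0026,0.0019,0.0003],255],[[0,0,0],[0.0024,0.0022,0.0003],255],[[0,0,0],[0.0021,0.0024,0.0004],255],[[0,0,0],[0.0019,0.0026,0.0003],255],[[0,0,0],[0.0016,0.0028,0.0003],255]]}}

```text
t: 17.43
eef_pos: [0.6959, -0.0428, 0.2305]
eef_rot: [-3.138, 0.125, -0.001]
wrist_force: [0.5, 7.4, 2.9]
finger_gap: 0.188
grip_force: 30.0
```

```bash
python3 -c "
from circ import *
rows(20,.1)"
```

```text
alpha 0.4013993780666818 theta 2.661193275523111 r 0.03219206728174371
[np.float64(0.0011), np.float64(0.003)] [np.float64(0.001), np.float64(0.003)] [np.float64(0.0008), np.float64(0.0032)] [np.float64(0.0005), np.float64(0.0032)] [np.float64(0.0001), np.float64(0.0032)] [np.float64(-0.0002), np.float64(0.0032)] [np.float64(-0.0006), np.float64(0.0032)] [np.float64(-0.0009), np.float64(0.0031)] [np.float64(-0.0012), np.float64(0.003)] [np.float64(-0.0015), np.float64(0.0028)] [np.float64(-0.0017), np.float64(0.0026)] [np.float64(-0.002), np.float64(0.0025)] [np.float64(-0.0022), np.float64(0.0023)] [np.float64(-0.0024), np.float64(0.0021)] [np.float64(-0.0027), np.float64(0.0018)] [np.float64(-0.0028), np.float64(0.0015)] [np.float64(-0.0029), np.float64(0.0012)] [np.float64(-0.003), np.float64(0.0009)] [np.float64(-0.0032), np.float64(0.0007)] [np.float64(-0.0032), np.float64(0.0004)]
```

Call:
{"op": "jog_arm", "data": {"series": [[[0,0,0],[0.0012,0.003,0.0003],255],[[0,0,0],[0.001,0.003,0.0004],255],[[0,0,0],[0.0008,0.0032,0.0003],255],[[0,0,0],[0.0005,0.0032,0.0004],255],[[0,0,0],[0.0001,0.0032,0.0003],255],[[0,0,0],[-0.0002,0.0032,0.0004],255],[[0,0,0],[-0.0006,0.0032,0.0003],255],[[0,0,0],[-0.0009,0.0031,0.0004],255],[[0,0,0],[-0.0012,0.003,0.0003],255],[[0,0,0],[-0.0015,0.0028,0.0004],255],[[0,0,0],[-0.0017,0.0026,0.0003],255]]}}

```text
t: 18.35
eef_pos: [0.6908, -0.0761, 0.2265]
eef_rot: [-3.138, 0.125, -0.001]
wrist_force: [2.5, 7.8, 0.2]
finger_gap: 0.191
grip_force: 30.0
```

```bash
python3 -c "
from circ import *
rows(14,.1)
s=telemetry.observe();print(s['wrist_force'],s['ft_torque'])"
```

```text
alpha -0.7022056062630954 theta 3.7647982598528884 r 0.03210243238301861
[np.float64(-0.0021), np.float64(0.0025)] [np.float64(-0.0022), np.float64(0.0023)] [np.float64(-0.0024), np.float64(0.0021)] [np.float64(-0.0027), np.float64(0.0018)] [np.float64(-0.0028), np.float64(0.0015)] [np.float64(-0.0029), np.float64(0.0012)] [np.float64(-0.003), np.float64(0.0009)] [np.float64(-0.0032), np.float64(0.0007)] [np.float64(-0.0032), np.float64(0.0004)] [np.float64(-0.0032), np.float64(-0.0)] [np.float64(-0.0031), np.float64(-0.0004)] [np.float64(-0.0032), np.float64(-0.0007)] [np.float64(-0.0031), np.float64(-0.001)] [np.float64(-0.0029), np.float64(-0.0013)] 
[2.54916506 7.78609796 0.2349667 ] [ 1.63534779 -0.43732456  0.01263664]
```

Call:
{"op": "jog_arm", "data": {"series": [[[0,0,0],[-0.0021,0.0025,0.0004],255],[[0,0,0],[-0.0022,0.0023,0.0003],255],[[0,0,0],[-0.0024,0.0021,0.0004],255]]}}

```text
t: 18.6
eef_pos: [0.6837, -0.0825, 0.2255]
eef_rot: [-3.138, 0.125, -0.002]
wrist_force: [3.2, 8.8, 0.9]
finger_gap: 0.187
grip_force: 30.0
```

Call:
{"op": "jog_arm", "data": {"series": [[[0,0,0],[-0.0027,0.0018,0.0003],255],[[0,0,0],[-0.0028,0.0015,0.0004],255]]}}

```text
t: 18.77
eef_pos: [0.6781, -0.0853, 0.2248]
eef_rot: [-3.138, 0.125, -0.003]
wrist_force: [5.1, 8.3, 0.3]
finger_gap: 0.191
grip_force: 30.0
```

Call:
{"op": "jog_arm", "data": {"series": [[[0,0,0],[-0.0029,0.0012,0.0003],255],[[0,0,0],[-0.003,0.0009,0.0004],255]]}}

```text
t: 18.93
eef_pos: [0.6722, -0.0869, 0.2241]
eef_rot: [-3.138, 0.125, -0.003]
wrist_force: [6.6, 7.8, 0.0]
finger_gap: 0.189
grip_force: 30.0
```

Call:
{"op": "jog_arm", "data": {"series": [[[0,0,0],[-0.0032,0.0006,0.0003],255]]}}

```text
t: 19.02
eef_pos: [0.6691, -0.0873, 0.2239]
eef_rot: [-3.138, 0.125, -0.004]
wrist_force: [7.8, 7.8, -3.4]
finger_gap: 0.189
grip_force: 30.0
```

Call:
{"op": "jog_arm", "data": {"series": [[[0,0,0],[-0.0032,0.0003,0.0004],255]]}}

```text
t: 19.1
eef_pos: [0.6659, -0.0874, 0.2236]
eef_rot: [-3.138, 0.125, -0.005]
wrist_force: [7.9, 7.6, -1.3]
finger_gap: 0.186
grip_force: 30.0
```

Call:
{"op": "jog_arm", "data": {"series": [[[0,0,0],[-0.0032,0,0.0003],255]]}}

```text
t: 19.18
eef_pos: [0.6628, -0.0872, 0.2232]
eef_rot: [-3.139, 0.125, -0.005]
wrist_force: [9.6, 5.6, -3.6]
finger_gap: 0.194
grip_force: 30.0
```

Call:
{"op": "jog_arm", "data": {"series": [[[0,0,0],[-0.0031,-0.0004,0.0005],255]]}}

```text
t: 19.27
eef_pos: [0.66, -0.0867, 0.2229]
eef_rot: [-3.139, 0.125, -0.006]
wrist_force: [10.4, 3.7, -1.6]
finger_gap: 0.187
grip_force: 30.0
```

Call:
{"op": "jog_arm", "data": {"series": [[[0,0,0],[-0.0031,-0.0007,0.0004],255]]}}

```text
t: 19.35
eef_pos: [0.6572, -0.086, 0.2227]
eef_rot: [3.139, -0.125, 0.007]
wrist_force: [12.4, 2.0, -2.1]
finger_gap: 0.188
grip_force: 30.0
```

Call:
{"op": "jog_arm", "data": {"series": [[[0,0,0],[-0.0015,-0.0005,0.0003],255]]}}

```text
t: 19.43
eef_pos: [0.6558, -0.0855, 0.2225]
eef_rot: [3.139, -0.125, 0.008]
wrist_force: [11.9, 0.5, -1.6]
finger_gap: 0.184
grip_force: 30.0
```

Call:
{"op": "jog_arm", "data": {"series": [[[0,0,0],[0,0,0],255],[[0,0,0],[0,0,0],255]]}}

```text
t: 19.6
eef_pos: [0.6558, -0.0855, 0.2225]
eef_rot: [3.139, -0.125, 0.007]
wrist_force: [9.7, 1.9, -0.6]
finger_gap: 0.19
grip_force: 30.0
```

The tangential force has risen about 3.3 N above the free-turning level, which puts roughly 30 N on the pad. The geometry agrees: contact near 4.66 rad, now at 4.97. I'll release and rise.

Call:
{"op": "jog_arm", "data": {"series": [[[0,0,0],[0,0,0],200],[[0,0,0],[0,0,0],150],[[0,0,0],[0,0,0],130],[[0,0,0],[0,0,0],130],[[0,0,0],[0,0,0],130],[[0,0,0],[0,0,0],130],[[0,0,0],[0,0,-0.005],130],[[0,0,0],[0,0,-0.015],130],[[0,0,0],[0,0,-0.02],130],[[0,0,0],[0,0,-0.02],130],[[0,0,0],[0,0,-0.02],130],[[0,0,0],[-0.025,0,-0.015],130],[[0,0,0],[-0.035,0,0],130],[[0,0,0],[-0.035,0,0],130],[[0,0,0],[-0.03,0,0],130],[[0,0,0],[0,0,0],130],[[0,0,0],[0,0,0],130]]}}

```text
t: 21.02
eef_pos: [0.529, -0.0754, 0.3182]
eef_rot: [3.139, -0.125, 0.003]
wrist_force: [-0.7, 0.2, 1.2]
finger_gap: 0.487
grip_force: 0.0
```

```bash
python3 - <<'E'
from h import *
d=viewer.snapshot("side"); t=viewer.snapshot("top"); cv2.imwrite("pics/s7.png",d)
a=cv2.imread("pics/s6.png")
h=cv2.cvtColor(d[140:180,265:315],cv2.COLOR_BGR2HSV)
m=(h[...,1]>150)&((h[...,0]<10)|(h[...,0]>170)); v,u=np.nonzero(m); print("grip px",u.mean()+265,v.min()+140,"pred top",proj("side",(.6558,-.0855,.1726)))
# bar unchanged between the two pictures?
k=cv2.absdiff(a,d).max(2); print("diff bar region",(k[183:208,290:334]>40).sum(),"bench left/objects",(k[200:400,0:280]>40).sum())
s=telemetry.observe(); print(s["eef_pos"],s["wrist_force"])
E
```

```text
grip px 301.8258064516129 142 pred top [297.0912536  146.26464368]
diff bar region 79 bench left/objects 0
[ 0.53051027 -0.07561927  0.31790146] [-0.31399433 -1.09470558 -0.15477552]
```

```bash
python3 - <<'E'
from h import *
d=cv2.imread("pics/s7.png"); a=cv2.imread("pics/s6.png")
h=cv2.cvtColor(d[138:172,285:304],cv2.COLOR_BGR2HSV)
m=(h[...,1]>150)&((h[...,0]<10)|(h[...,0]>170)); v,u=np.nonzero(m); print("grip",u.mean()+285,v.min()+138,v.max()+138)
k=cv2.absdiff(a,d).max(2)[183:208,290:334]>40; v,u=np.nonzero(k); print(np.percentile(u+290,[0,50,100]),np.percentile(v+183,[0,50,100]))
# bar tail edge profile
for r in(198,201,204): print(a[r,320:340].mean(1).astype(int),d[r,320:340].mean(1).astype(int))
E
```

```text
grip 297.46534653465346 144 159
[290. 324. 330.] [183. 199. 204.]
[180 181 183 184 181 179 178 178 180 179 132 150 157 191 191 194 193 192
 190 192] [178 177 117 105 107 103 102 102 107 114 128 127 154 187 190 191 187 115
 115 115]
[178 181 183 183 182 183 184 184 183 122 120 105 107 106 104  93 152 192
 193 192] [104 106 104 106 105 106 107 107 108 109 109 107 105 104 103  86  93 118
 114 115]
[ 78  80  84  91 102 145 179 119 107 109 108 107 109  81  68  84 189 191
 188 125] [ 79  80  80  82  80  99 113 105 107 106 107 107 106  80  67  70 112 116
 117 113]
```

The grip is where the wheel was left. The bar's edges haven't moved (only the shadow differs), and nothing is touching the robot.

```bash
python3 -c "
from cell import manip
print(manip.finish_job())"
```

```text
the job is handed in; nothing more can be done
None
```

The silver bar is against the red stop between the guides, clamped at an estimated 30 N (judged by feel at the grip and by wheel angle), with the arm clear; I handed the job in at about 21 s and no verdict was returned.

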